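# Push the mill roll up its loading ramp to the stop

### The arm

A 7-joint arm with a two-finger parallel gripper is mounted at the origin on the work surface; the furniture and walls round the work are solid. World frame = base frame: x ahead of the robot, y to its left, z up, the work surface at z = 0. Lengths are in m, angles in rad, forces in N, time in s.
With the tool pointing down it reaches from about 0.425 to 0.925 m from the base axis. Payload 6.8 kg.
Tool frame: the origin (TCP) lies at the very end of the fingers, on their centre line; the grasp point (between the pads) lies 19 mm behind it; x points along the fingers, z is the direction in which the jaws open and shut, and the axes are right-handed (so a half turn about x gives the same grasp; the last joint's range is limited). The gripper opens to 88 mm and grips with 3 to 60 N. Pads are 20 mm wide; open, the fingers measure 115 mm over their backs; the gripper's body (75 mm by 178 mm) begins 61 mm behind the grasp point.
Start: joints at [-1.235, 0.477, 0.022, 1.555, -0.011, 1.109, -0.083], TCP at [0.29, 0.61, 0.202] pointing down, gripper open.
Joint ranges: [-2.96, 2.96], [-0.34, 2.1], [-1.41, 1.46], [0.24, 2.44], [-1.37, 4.51], [0.17, 1.92], [-2.96, 2.96]. Speed limits (rad/s): [2.39, 2.39, 3.14, 3.14, 3.14, 3.14, 3.14].

### API

Orientations are given as a unit quaternion [w, x, y, z].
In Python, from workcell import r gives the robot as it stands.
- The arm moves only by the tool arm_command, never from a script. Its argument "series" is a list that holds one entry, the list of rows, each a list of 7 numbers: the turn, a rotation vector about the world's x, y, z in degrees, then the shift along the world's x, y, z in cm, then the closure in counts, from 0 (fully open) to 255 (shut). In form: [[[rx, ry, rz, dx, dy, dz, claw], ...]]. A call has 1 to 20 rows; each row shifts and turns the commanded pose from where the row before left it; what a row does not reach is not made up. A row lasts 1/10 s, in which the tool goes at most 50 mm and 8.59 degrees, less where a joint would pass 70% of its speed; a pose out of reach is approached as far as the arm can. A call is refused whole if a number of a shift passes 5 or a number of a turn 8.59, either way. A call with a gripper value outside its range is refused whole. The fingers move at their own pace and stop on an object; "force" is the grip in N (left out, the last holds). Time passes only in rows, so rows that do not move let the fingers close. It gives the time, the measured TCP pose, the force and the opening at its end, in the units of the state.
- r.get_obs(): the state, without advancing time (a new reading comes with each control period).
- r.grab_frame(name): name is "scene" or "top"; returns the picture (384x512x3 uint8, red, green, blue); there is no depth.
- r.get_calibration(name): a dict with "fovy" (degrees; the focal length in pixels is half the picture's height over the tangent of half this angle, whatever the lens; pixels are square), "cx", "cy" (the principal point, pixels), "position" and "orientation" of the camera in the world. Camera axes: x right, y down, z forward; pixel columns grow to the right and rows downward; lengths in m; the calibration is good to about 2 mm. A picture is of the moment at which its call begins. get_calibration takes no time and is no camera call.
- r.hand_in(): hands the job in, once; it reports no verdict.
Trained networks look in the newest picture that a camera, given by its name, has taken for a name from the list of things; names that differ only in an ending like _2 or _b are one class to them, and where a whole thing is asked for, a point or a joint stands for the part that bears it (a point fixed in the world has none). Each returns a list of dicts, best first, with "score" (0 to 1); they miss things now and then, are a little off and sometimes report something else, mostly with a low value. They report only what shows in the picture. A call takes as long as a camera call.
- r.recognise(query, camera): "position" ([x, y, z] in m, in the coordinates of the camera as it stood for that picture, good to about 4 mm: the middle of the surface that is visible of it).
- r.trace(query, camera): "pixels" (384x512 bool, what is visible of it).
The state is a dict: "time": time; "joints": joint angles; "joint_vel": joint speeds; "tau": joint torques, N m; "ee_pos": TCP position; "tcp_rot": TCP orientation; "contact_force": force on the tool from outside, world axes, zero at the start; "wrist_torque": the same for the moment, N m; "finger_gap": opening from 0.0 (shut) to 1.0 (fully open).
Only numpy, scipy, OpenCV 4.12 (cv2) and the standard library are available. Lean on these libraries where they do the work, as an engineer would, in place of code of your own. Each camera call takes 0.05 s, during which the arm holds its last target.

### The job

Push the loose steel roll of the rolling mill steadily up the small loading ramp with the fingertips until it drops into its seat against the stop at the top, without letting it roll back off the open lower end, then take the fingers away. Only push it: never pinch it, lift it, squeeze it hard or bat it so that it runs up by itself. Leave the jar, the wax bar and the grey block beside the ramp where they are.

Things in the scene. Friction and masses are not known exactly. Their poses are not given: they have to be found in the camera images.
- roll_center (a point): centre of the loose steel roll: smooth cylinder, diameter 40, 72 mm long, plus a brass journal (diameter 18, 12 mm long) on each end; about 0.45 kg. It lies across the ramp and rolls easily: left alone on the slope it runs back down, on the level deck it stays (centre 32 mm above the bench). Its y axis is the roll's axis; x and z turn with it
- ramp: loading ramp fixed to the bench, 220 x 94 mm: aluminium track, 76 mm wide, between wooden rails that stand 8 mm above it and keep the roll square. Origin on the bench top under the middle line; x points uphill to the stop, y left, z up. Along x: lower end (no wall, fingers fit in behind the roll) -115 mm; level deck 12 mm above the bench; slope of 8 degrees from -50 to +55 mm; then the seat
- seat (a point): where the roll's centre lies when home: x = 69 mm in the ramp frame, 43 mm above the bench; same axes as the ramp. At x = 55 mm the slope's top (27 mm above the bench) steps down 4 mm into the level seat; this step keeps the roll there when let go. The dark upright stop plate with its rubber pad has its face at x = 89 mm and its top 57 mm above the bench
- ramp_foot (a point): middle of the line where the level deck meets the slope, on the track, 12 mm above the bench; same axes as the ramp
- amber_jar: bystander: amber jar with a black lid, 42 mm in diameter, 54 mm tall, loose, to the right of the ramp seen uphill; origin under its middle
- wax_bar: bystander: yellow beeswax bar, 31 x 46 x 18 mm, loose, left of the ramp; origin under its middle
- grey_block: bystander: grey abrasive block, 20 x 50 x 12 mm, loose, left of the ramp towards its upper end; origin under its middle

How it is judged:
By the outcome, as a careful person would: the job done as asked, in the order asked, and still so for the second after the job is handed in, with the robot touching nothing.
It also fails if it takes over 42 s, if anything falls off the work surface, if the arm or the gripper's body presses on something with over 40 N, if the wrist force passes 120 N, or if a joint passes its speed limit or range.

## Working session

There is one attempt and no reset: what is moved stays moved. The work goes in short steps, Python scripts to look and compute and a tool call to move; the robot and the scene stay as the last step left them, time stands still between calls to the robot, and variables do not carry over. Pictures are saved under pics/ and viewed, and the job is handed in when it is done.

Besides the shell and the picture viewer there is one more tool, called after "Emit:" as a command line: name --argument value ..., lists and objects as JSON in quotes. arm_command: Moves the arm, as the interface text tells. Its arguments: {"type":"object","properties":{"series":{"type":"array","items":{"type":"array","items":{"type":"array","items":{"type":"number"}}}},"force":{"type":"number"}},"required":["series"]}

```bash
mkdir -p pics; cat > h.py <<'E'
import numpy as np, cv2
from workcell import r
from scipy.spatial.transform import Rotation as R
def cal(n):
    c=r.get_calibration(n); f=192/np.tan(np.radians(c['fovy'])/2)
    q=c['orientation']; M=R.from_quat([q[1],q[2],q[3],q[0]]).as_matrix()
    return f,c['cx'],c['cy'],np.array(c['position']),M
def ray(n,u,v):
    f,cx,cy,p,M=cal(n); return p, M@np.array([(u-cx)/f,(v-cy)/f,1])
def onz(n,u,v,z):
    p,d=ray(n,u,v); return p+d*(z-p[2])/d[2]
def proj(n,P):
    f,cx,cy,p,M=cal(n); c=M.T@(np.array(P)-p); return np.array([cx+f*c[0]/c[2],cy+f*c[1]/c[2]])
def w(n,pc):
    f,cx,cy,p,M=cal(n); return p+M@np.array(pc)
E
python3 - <<'E'
from h import *
np.set_printoptions(precision=4,suppress=True)
for n in ['scene','top']:
    im=r.grab_frame(n); cv2.imwrite(f'pics/{n}0.png',cv2.resize(im[:,:,::-1],None,fx=1.5,fy=1.5))
    print(n,r.get_calibration(n))
    for q in ['roll_center','ramp','amber_jar','wax_bar','grey_block']:
        for d in r.recognise(q,n)[:2]: print(q,d['score'],w(n,d['position']))
print(r.get_obs())
E
```

```text
scene {'fovy': 49.66371381334713, 'cx': 252.52415490452267, 'cy': 192.40662055254893, 'position': array([0.0518, 0.4883, 0.3928]), 'orientation': array([ 0.1862, -0.3019,  0.7851, -0.5078])}
roll_center 0.94 [ 0.4468 -0.1129  0.0418]
roll_center 0.45 [ 0.5334 -0.0912  0.0213]
ramp 0.93 [ 0.5341 -0.0849  0.0168]
ramp 0.33 [ 0.5766 -0.1866  0.0384]
amber_jar 0.77 [ 0.575  -0.1839  0.0402]
amber_jar 0.56 [ 0.5353 -0.0894  0.0206]
wax_bar 0.72 [ 0.4278 -0.0337  0.0166]
grey_block 0.68 [0.5309 0.0072 0.0111]
grey_block 0.67 [ 0.5348 -0.0905  0.0208]
top {'fovy': 42.26642484462989, 'cx': 255.75667394967093, 'cy': 198.19275386599386, 'position': array([ 0.4906, -0.0979,  0.9371]), 'orientation': array([-0.0288,  0.7107, -0.7026,  0.0207])}
roll_center 0.88 [ 0.4603 -0.1375  0.0475]
ramp 0.56 [ 0.5403 -0.1088  0.0187]
amber_jar 0.92 [ 0.5834 -0.1973  0.0509]
wax_bar 0.67 [ 0.4291 -0.0516  0.0159]
wax_bar 0.56 [ 0.5362 -0.1046  0.0209]
grey_block 0.67 [ 0.5466 -0.      0.0149]
grey_block 0.64 [ 0.5394 -0.1041  0.0193]
{'time': 0.6, 'joints': array([-1.2351,  0.477 ,  0.0224,  1.5554, -0.0115,  1.1093, -0.0831]), 'joint_vel': array([ 0.0011,  0.0008, -0.0008, -0.    , -0.0009, -0.0011, -0.0002]), 'tau': array([ -0.0007, -58.2406,   1.5323, -27.2812,  -0.0544,   0.01  ,
         0.    ]), 'ee_pos': array([0.2898, 0.6096, 0.2025]), 'tcp_rot': array([ 0.5978, -0.3777,  0.5978,  0.3777]), 'contact_force': array([-0.3461,  0.2074, -0.3126]), 'wrist_torque': array([ 0.0044, -0.0069, -0.0334]), 'finger_gap': 1.0004122179410895}
```

View pics/scene0.png

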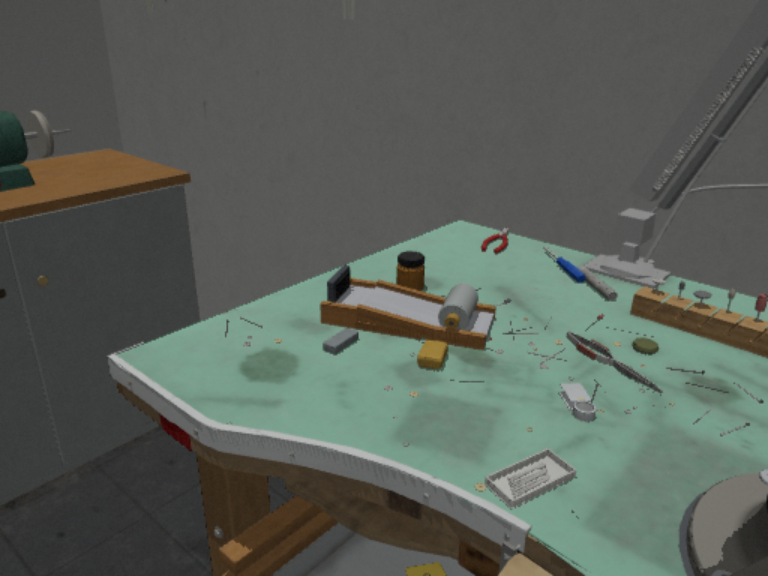

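View pics/top0.png

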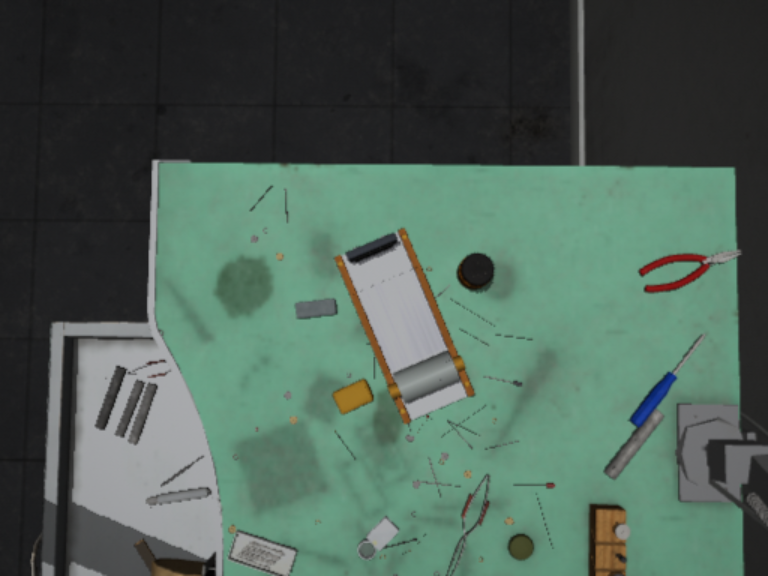

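```bash
python3 - <<'E'
from h import *
np.set_printoptions(precision=4,suppress=True)
im=cv2.imread('pics/top0.png')
c=cv2.resize(r.grab_frame('top')[:,:,::-1][145:290,200:340],None,fx=4,fy=4,interpolation=cv2.INTER_CUBIC)
cv2.imwrite('pics/crop0.png',c)
for q in ['roll_center','ramp','amber_jar','wax_bar','grey_block']:
    t=r.trace(q,'top')
    if not t: print(q,'none');continue
    m=t[0]['pixels'].astype(np.uint8); pts=np.argwhere(m)[:,::-1].astype(np.float32)
    rect=cv2.minAreaRect(pts); z={'roll_center':.04,'ramp':.02,'amber_jar':.054,'wax_bar':.018,'grey_block':.012}[q]
    b=cv2.boxPoints(rect); print(q,t[0]['score'],m.sum(),rect[0]); print(np.array([onz('top',*p,z)[:2] for p in b]), onz('top',*rect[0],z)[:2])
E
```

```text
roll_center 0.96 1070 (283.6034851074219, 251.2414093017578)
[[ 0.4576 -0.0857]
 [ 0.4968 -0.1745]
 [ 0.4592 -0.191 ]
 [ 0.4202 -0.1024]] [ 0.4584 -0.1384]
ramp 0.6 5035 (269.18341064453125, 217.34024047851562)
[[ 0.6045 -0.0237]
 [ 0.6425 -0.1117]
 [ 0.436  -0.1993]
 [ 0.399  -0.1127]] [ 0.5196 -0.1122]
amber_jar 0.72 484 (316.25, 180.75001525878906)
[[ 0.5831 -0.1651]
 [ 0.6149 -0.1962]
 [ 0.5864 -0.2248]
 [ 0.5548 -0.1937]] [ 0.5848 -0.195 ]
wax_bar 0.9 403 (234.70001220703125, 264.4000244140625)
[[ 0.4354 -0.0222]
 [ 0.4564 -0.0632]
 [ 0.4295 -0.0771]
 [ 0.4086 -0.0363]] [ 0.4325 -0.0497]
grey_block 0.84 291 (209.95343017578125, 205.5575408935547)
[[ 0.5478  0.0247]
 [ 0.5537 -0.0253]
 [ 0.5334 -0.0277]
 [ 0.5275  0.0221]] [ 0.5406 -0.0015]
```

View pics/crop0.png

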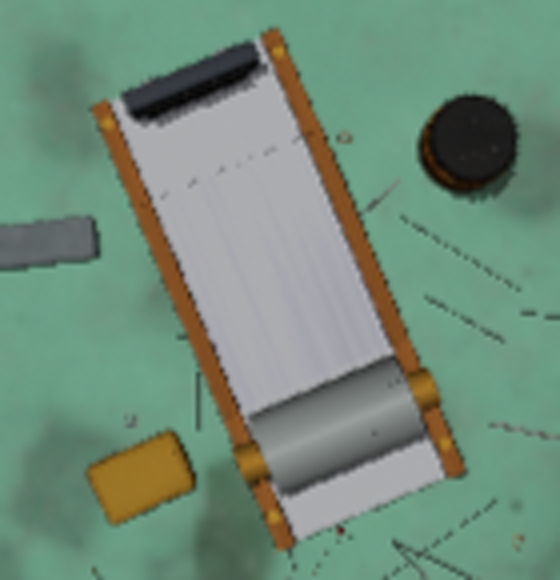

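```bash
cat >> h.py <<'E'
def fit():
    from scipy.optimize import least_squares
    o=np.array([(285,548),(465,472),(97,105),(272,30),(162,198),(308,135),(254,45),(124,98)])/4+np.array([200,145])
    L=np.array([(-.115,.047,.02),(-.115,-.047,.02),(.105,.047,.033),(.105,-.047,.033),(.055,.038,.027),(.055,-.038,.027),(.0,0,0),(0,0,0)])[:6]
    def P(p):
        c,s=np.cos(p[2]),np.sin(p[2]); return np.c_[p[0]+c*L[:,0]-s*L[:,1],p[1]+s*L[:,0]+c*L[:,1],L[:,2]]
    f=lambda p:np.concatenate([proj('top',q)-a for q,a in zip(P(p),o)])
    s=least_squares(f,[.53,-.11,.4]); return s.x,s.fun
E
python3 - <<'E'
from h import *
np.set_printoptions(precision=4,suppress=True)
p,e=fit(); print(p,np.degrees(p[2]),e)
u=np.array([np.cos(p[2]),np.sin(p[2])]);v=np.array([-u[1],u[0]])
def toR(P): d=P[:2]-p[:2]; return d@u*1e3,d@v*1e3
# roll: journal ends, z=.032
for a in [(238,463),(438,388)]:
    print('roll end',toR(onz('top',a[0]/4+200,a[1]/4+145,.032)))
print('roll rec',toR(onz('top',283.6,251.2,.04)))
for q in [(316.2,180.7,.04),(234.7,264.4,.015),(210,205.5,.01)]: print(toR(onz('top',*q)))
# overlay in scene
im=r.grab_frame('scene')[:,:,::-1].copy(); S=3;x0,y0=200,165
im=cv2.resize(im[165:245,200:345],None,fx=5,fy=5,interpolation=cv2.INTER_CUBIC)
for L in [(-.115,.047,.02),(-.115,-.047,.02),(.105,.047,.033),(.105,-.047,.033),(.055,.038,.027),(.055,-.038,.027),(.089,.03,.057),(.089,-.03,.057),(-.05,.038,.012),(-.05,-.038,.012)]:
    xy=p[:2]+u*L[0]+v*L[1]; q=(proj('scene',[*xy,L[2]])-[200,165])*5
    cv2.circle(im,tuple(int(i) for i in q),4,(0,0,255),1)
cv2.imwrite('pics/ov0.png',im)
E
```

```text
[ 0.5247 -0.1124  0.4134] 23.685912556307827 [-0.8406  0.5008  1.3624 -0.6993 -0.8788  0.3839  2.5467 -0.8219 -1.8576
  0.4929 -0.3375  0.1173]
roll end (np.float64(-70.251498129742), np.float64(49.59591063399287))
roll end (np.float64(-74.55784766444451), np.float64(-47.09590500262774))
roll rec (np.float64(-71.06947837965701), np.float64(2.8784039464981723))
(np.float64(22.695706557574955), np.float64(-101.65512025272555))
(np.float64(-59.391009718693994), np.float64(94.75255253368492))
(np.float64(59.339648789345524), np.float64(95.19816193239193))
```

View pics/ov0.png

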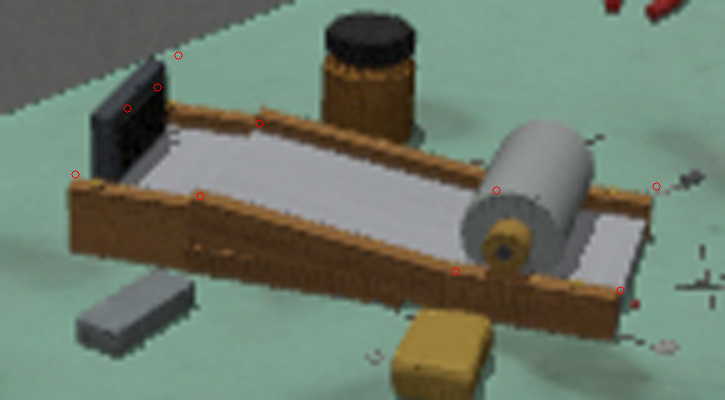

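```bash
cat >> h.py <<'E'
def fit2(dz=0):
    from scipy.optimize import least_squares
    T=[((275,550),(-.115,.047,.02)),((467,470),(-.115,-.047,.02)),((93,107),(.105,.047,.031)),((284,31),(.105,-.047,.031)),((153,201),(.055,.038,.027)),((312,133),(.055,-.038,.027))]
    S=[((620,290),(-.115,.047,.02)),((652,200),(-.115,-.047,.02)),((70,184),(.105,.047,.031)),((193,197),(.055,.047,.035))]
    D=[('top',np.array(a)/4+[200,145],L) for a,L in T]+[('scene',np.array(a)/5+[200,165],L) for a,L in S]
    def f(p):
        c,s=np.cos(p[2]),np.sin(p[2]); o=[]
        for n,a,L in D: o.append(proj(n,[p[0]+c*L[0]-s*L[1],p[1]+s*L[0]+c*L[1],L[2]+p[3]])-a)
        return np.concatenate(o)
    s=least_squares(f,[.53,-.11,.4,0],loss='soft_l1'); return s.x,f(s.x).reshape(-1,2)
E
python3 - <<'E'
from h import *
np.set_printoptions(precision=4,suppress=True)
p,e=fit2(); print(p,np.degrees(p[2]));print(e)
u=np.array([np.cos(p[2]),np.sin(p[2])]);v=np.array([-u[1],u[0]])
def toR(P): d=P[:2]-p[:2]; return d@u*1e3,d@v*1e3
for a in [(238,463),(438,388)]: print('roll end',toR(onz('top',a[0]/4+200,a[1]/4+145,.032)))
for x in (-.16,-.115,-.075,-.05,.055,.069): print(x,p[:2]+u*x)
o=r.get_obs(); q=o['tcp_rot']; print(R.from_quat([q[1],q[2],q[3],q[0]]).as_matrix())
E
```

```text
[ 0.5247 -0.1117  0.4044 -0.003 ] 23.17308918667967
[[ 0.6126 -0.1337]
 [-0.1563  0.1577]
 [ 0.3018 -0.166 ]
 [-0.3541 -0.5962]
 [ 0.2328 -0.3838]
 [-1.4782  0.8814]
 [-0.4599  1.8181]
 [ 0.7308 -0.963 ]
 [ 0.9198  0.1677]
 [-0.3249 -0.4685]]
roll end (np.float64(-70.94317805827504), np.float64(48.25350799443911))
roll end (np.float64(-74.38393078831837), np.float64(-48.4729779237))
-0.16 [ 0.3776 -0.1746]
-0.115 [ 0.4189 -0.1569]
-0.075 [ 0.4557 -0.1412]
-0.05 [ 0.4787 -0.1314]
0.055 [ 0.5752 -0.09  ]
0.069 [ 0.5881 -0.0845]
[[ 0.     -0.9031  0.4295]
 [ 0.      0.4295  0.9031]
 [-1.     -0.      0.    ]]
```

Emit:
arm_command --series '[[[0,0,4.06,1.75,-3.42,0,168],[0,0,4.06,1.75,-3.42,0,168],[0,0,4.06,1.75,-3.42,0,168],[0,0,4.06,1.75,-3.42,0,168],[0,0,4.06,1.75,-3.42,0,168],[0,0,4.06,1.75,-3.42,0,168],[0,0,4.06,1.75,-3.42,0,168],[0,0,4.06,1.75,-3.42,0,168],[0,0,4.06,1.75,-3.42,0,168],[0,0,4.06,1.75,-3.42,0,168],[0,0,4.06,1.75,-3.42,0,168],[0,0,4.06,1.75,-3.42,0,168]]]' --force 10

```text
time: 2.15
ee_pos: [0.5004, 0.1978, 0.2028]
tcp_rot: [-0.388, 0.591, -0.388, -0.591]
contact_force: [-1.0, 0.3, -0.3]
finger_gap: 0.346
```

Emit:
arm_command --series '[[[0,0,0,-1.05,-4.03,0,168],[0,0,0,-1.05,-4.03,0,168],[0,0,0,-1.05,-4.03,0,168],[0,0,0,-1.05,-4.03,0,168],[0,0,0,-1.05,-4.03,0,168],[0,0,0,-1.05,-4.03,0,168],[0,0,0,-1.05,-4.03,0,168],[0,0,0,-1.05,-4.03,0,168],[0,0,0,-1.05,-4.03,0,168],[0,0,0,0,0,0,168],[0,0,0,0,0,0,168],[0,0,0,0,0,0,168]]]'

```text
time: 3.35
ee_pos: [0.4058, -0.1623, 0.2025]
tcp_rot: [0.388, -0.591, 0.388, 0.591]
contact_force: [-0.2, -0.4, 0.3]
finger_gap: 0.344
```

Emit:
arm_command --series '[[[0,0,0,0,0,-3,168],[0,0,0,0,0,-3,168],[0,0,0,0,0,-3,168],[0,0,0,0,0,-3,168],[0,0,0,0,0,-2,168],[0,0,0,0,0,-1,168],[0,0,0,0,0,0,168],[0,0,0,0,0,0,168]]]'

```text
time: 4.15
ee_pos: [0.406, -0.1631, 0.053]
tcp_rot: [-0.389, 0.591, -0.388, -0.591]
contact_force: [-0.6, 0.2, 0.7]
finger_gap: 0.34
```

```bash
cat > look.py <<'E'
import sys
from h import *
k=sys.argv[1]
s=cv2.resize(r.grab_frame('scene')[165:245,200:345,::-1],None,fx=4,fy=4,interpolation=cv2.INTER_CUBIC)
t=cv2.resize(r.grab_frame('top')[190:290,220:340,::-1] if len(sys.argv)<3 else r.grab_frame('top')[140:270,210:330,::-1],None,fx=4,fy=4,interpolation=cv2.INTER_CUBIC)
cv2.imwrite(f'pics/s{k}.png',s);cv2.imwrite(f'pics/t{k}.png',t)
o=r.get_obs(); print(o['time'],o['ee_pos'],o['contact_force'])
E
python3 look.py 1
```

```text
4.25 [ 0.40634961 -0.16340586  0.05345172] [0.55317256 0.11256623 0.32486213]
```

View pics/s1.png

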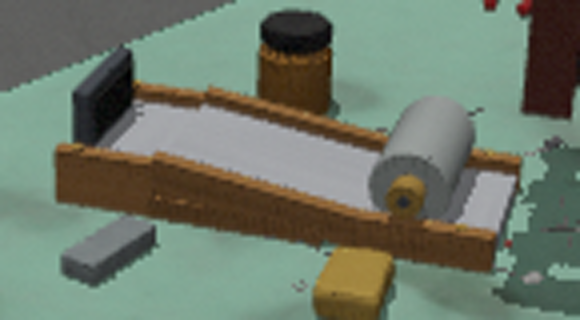

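View pics/t1.png

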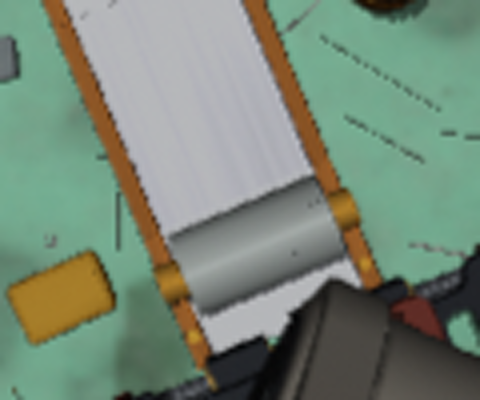

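Emit:
arm_command --series '[[[0,0,0,0,0,-1.4,168],[0,0,0,0,0,-1.4,168],[0,0,0,0,0,0,168],[0,0,0,0.46,0.2,0,168],[0,0,0,0.46,0.2,0,168],[0,0,0,0.18,0.08,0,168],[0,0,0,0.18,0.08,0,168],[0,0,0,0.18,0.08,0,168],[0,0,0,0,0,0,168],[0,0,0,0,0,0,168]]]'

```text
time: 5.25
ee_pos: [0.4198, -0.1571, 0.0244]
tcp_rot: [0.389, -0.591, 0.389, 0.591]
contact_force: [0.7, -0.1, 0.7]
finger_gap: 0.343
```

```bash
sed -i 's/200:345/200:375/' look.py; python3 look.py 2
```

```text
5.35 [ 0.41975295 -0.15713388  0.02442416] [-0.0829526  -0.29381498 -0.26987159]
```

View pics/s2.png

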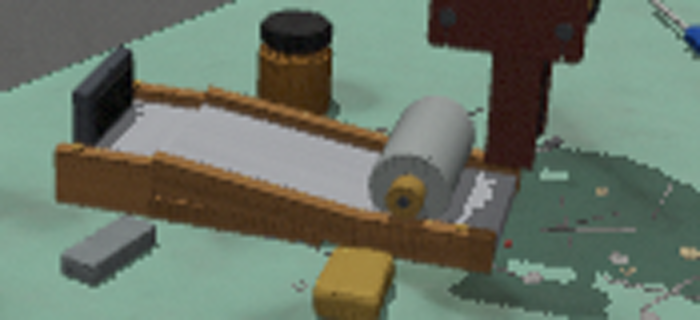

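View pics/t2.png

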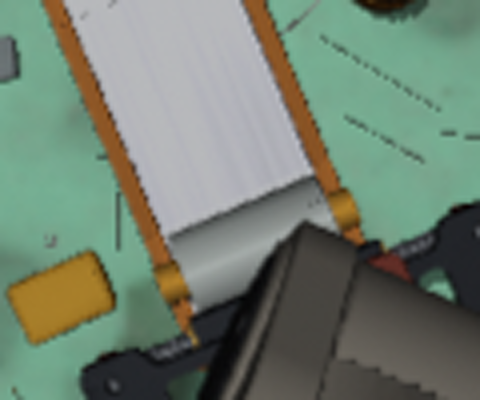

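```bash
python3 - <<'E'
from h import *
u=np.array([.918,.396]);v=np.array([-u[1],u[0]])
t=np.array([.4198,-.1571])
for a in (-.028,-.015,.015,.028):
  for b in (-.01,.01): print(a,b,(proj('scene',[*(t+v*a+u*b),.0244])-[200,165])*4)
d=t-np.array([.5247,-.1117]);print(d@u,d@v)
E
```

```text
-0.028 -0.01 [538.60782805 160.93579829]
-0.028 0.01 [499.01168664 155.00440606]
-0.015 -0.01 [534.921673   171.83104918]
-0.015 0.01 [494.81391335 165.74623732]
0.015 -0.01 [526.01899726 198.14488689]
0.015 0.01 [484.67871831 191.68154807]
0.028 -0.01 [521.97893915 210.08617694]
0.028 0.01 [480.0807964  203.44733383]
-0.11427660000000005 -0.000136799999999979
```

```bash
python3 - <<'E'
from h import *
c=cv2.resize(r.grab_frame('scene')[90:240,240:440,::-1],None,fx=4,fy=4,interpolation=cv2.INTER_CUBIC)
u=np.array([.918,.396]);v=np.array([-u[1],u[0]])
t=r.get_obs()['ee_pos']
for a in (-.028,-.015,.015,.028):
  for b in (-.01,.01):
    q=(proj('scene',[*(t[:2]+v*a+u*b),t[2]])-[240,90])*4; cv2.circle(c,tuple(int(i) for i in q),3,(0,255,255) if a>0 else (255,0,255),1)
cv2.imwrite('pics/f2.png',c)
E
```

```text
(no output)
```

View pics/f2.png

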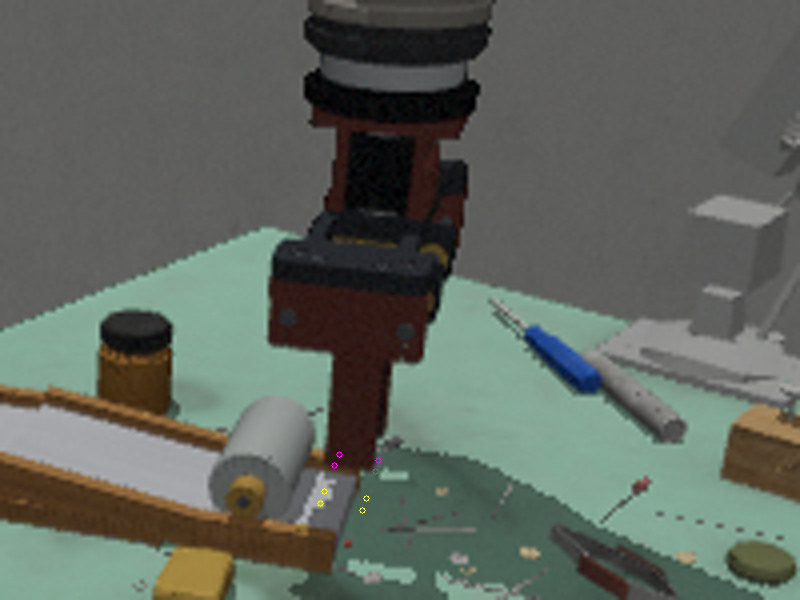

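Emit:
arm_command --series '[[[0,0,0,0,0,0,255],[0,0,0,0,0,0,255],[0,0,0,0,0,0,255],[0,0,0,0,0,0,255],[0,0,0,0,0,0,255]]]'

```text
time: 5.9
ee_pos: [0.4199, -0.1571, 0.0245]
tcp_rot: [0.389, -0.591, 0.389, 0.591]
contact_force: [-0.1, -0.1, 0.2]
finger_gap: 0.009
```

```bash
python3 - <<'E'
from h import *
F=r.grab_frame('scene'); cv2.imwrite('pics/full3.png',cv2.resize(F[:,:,::-1],None,fx=1.5,fy=1.5))
c=cv2.resize(F[90:240,240:440,::-1],None,fx=4,fy=4,interpolation=cv2.INTER_CUBIC)
u=np.array([.918,.396]);v=np.array([-u[1],u[0]])
o=r.get_obs();t=o['ee_pos'];print(o['finger_gap'])
for a in (-.0135,.0135):
  for b in (-.01,.01):
   for h in (0,.02,.08):
    q=(proj('scene',[*(t[:2]+v*a+u*b),t[2]+h])-[240,90])*4; cv2.circle(c,tuple(int(i) for i in q),3,(0,255,255) if a>0 else (255,0,255),1)
cv2.imwrite('pics/f3.png',c)
E
```

```text
0.006785709511209709
```

View pics/f3.png

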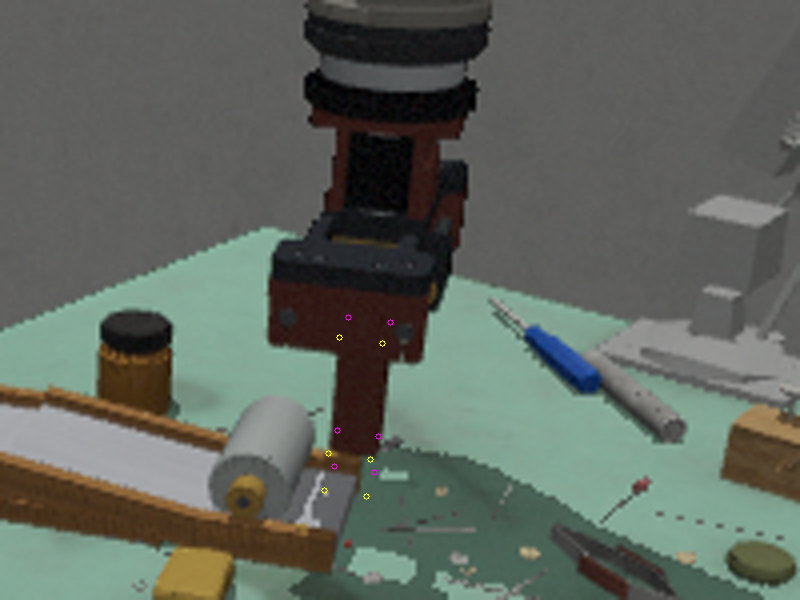

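```bash
python3 - <<'E'
from h import *
F=r.grab_frame('scene')
cv2.imwrite('pics/z3.png',cv2.resize(F[150:230,290:370,::-1],None,fx=7,fy=7,interpolation=cv2.INTER_NEAREST))
F=r.grab_frame('top')
cv2.imwrite('pics/tt3.png',cv2.resize(F[190:384,220:420,::-1],None,fx=3,fy=3,interpolation=cv2.INTER_CUBIC))
E
```

```text
(no output)
```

View pics/z3.png

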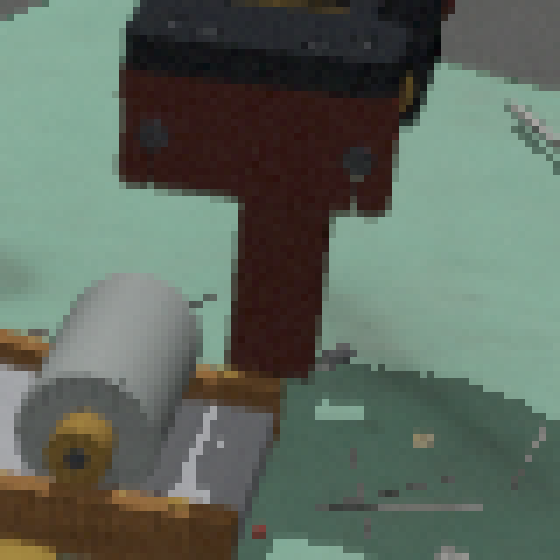

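View pics/tt3.png

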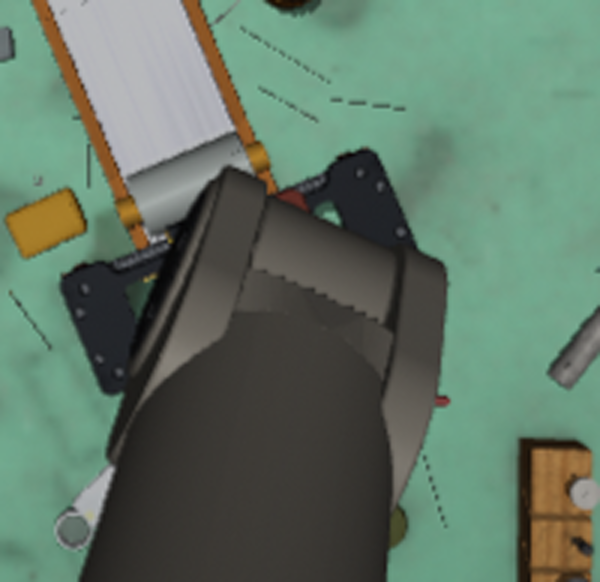

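```bash
python3 - <<'E'
from h import *
u=np.array([.918,.396]);v=np.array([-u[1],u[0]]);t=r.get_obs()['ee_pos']
for z in (.1,.12,.15):
  for a in [(63,285),(365,150),(413,245),(105,392)]:
    P=onz('top',a[0]/3+220,a[1]/3+190,z); d=P[:2]-t[:2]; print(z,a,(d@u).round(4),(d@v).round(4))
E
```

```text
0.1 (63, 285) 0.0215 0.091
0.1 (365, 150) 0.0256 -0.0935
0.1 (413, 245) -0.033 -0.0972
0.1 (105, 392) -0.0416 0.092
0.12 (63, 285) 0.0231 0.0894
0.12 (365, 150) 0.0271 -0.0906
0.12 (413, 245) -0.0301 -0.0942
0.12 (105, 392) -0.0385 0.0904
0.15 (63, 285) 0.0255 0.0871
0.15 (365, 150) 0.0294 -0.0863
0.15 (413, 245) -0.0257 -0.0898
0.15 (105, 392) -0.0339 0.0881
```

```bash
python3 - <<'E'
from h import *
u=np.array([.918,.396]);v=np.array([-u[1],u[0]]);t=r.get_obs()['ee_pos']
for y in (.0135,.03,.089):
  for x in (.0375,-.0375):
    for h in (.08,.1,.12): print(y,x,h,(proj('scene',[*(t[:2]+u*x+v*y),t[2]+h])-[290,150])*7)
for y in (-.01,-.005,0,.005,.0135):
  for h in (0,.01,.02): print(y,h,[((proj('scene',[*(t[:2]+u*x+v*y),t[2]+h])-[290,150])*7).round() for x in(.01,-.01)])
E
```

```text
0.0135 0.0375 0.08 [141.49466093 157.19288531]
0.0135 0.0375 0.1 [146.89715595  87.28948514]
0.0135 0.0375 0.12 [152.41697444  15.86802533]
0.0135 -0.0375 0.08 [424.79165738 194.02402518]
0.0135 -0.0375 0.1 [433.47208113 122.58336052]
0.0135 -0.0375 0.12 [442.34631422  49.54762755]
0.03 0.0375 0.08 [129.48980435 178.97563694]
0.03 0.0375 0.1 [134.86271086 107.99351926]
0.03 0.0375 0.12 [140.3545211   35.44055013]
0.03 -0.0375 0.08 [417.87834449 217.12307854]
0.03 -0.0375 0.1 [426.64915549 144.55814591]
0.03 -0.0375 0.12 [435.61963146  70.3412936 ]
0.089 0.0375 0.08 [ 82.64108117 263.98240857]
0.089 0.0375 0.1 [ 87.85237929 188.86999525]
0.089 0.0375 0.12 [ 93.18743499 111.97381716]
0.089 -0.0375 0.08 [390.8313     307.49380725]
0.089 -0.0375 0.1 [399.92796736 230.61981585]
0.089 -0.0375 0.12 [409.24732193 151.8639425 ]
-0.01 0 [array([233., 402.]), array([303., 413.])]
-0.01 0.01 [array([236., 371.]), array([307., 381.])]
-0.01 0.02 [array([239., 339.]), array([310., 349.])]
-0.005 0 [array([230., 410.]), array([301., 420.])]
-0.005 0.01 [array([233., 378.]), array([304., 389.])]
-0.005 0.02 [array([236., 346.]), array([307., 356.])]
0 0 [array([227., 417.]), array([298., 428.])]
0 0.01 [array([230., 385.]), array([301., 396.])]
0 0.02 [array([233., 353.]), array([305., 364.])]
0.005 0 [array([224., 425.]), array([295., 436.])]
0.005 0.01 [array([227., 393.]), array([299., 404.])]
0.005 0.02 [array([230., 360.]), array([302., 371.])]
0.0135 0 [array([219., 438.]), array([291., 449.])]
0.0135 0.01 [array([222., 406.]), array([294., 417.])]
0.0135 0.02 [array([225., 373.]), array([298., 384.])]
```

Emit:
arm_command --series '[[[0,0,0,0,0,-0.3,168],[0,0,0,0,0,-0.3,168],[0,0,0,0,0,-0.2,168],[0,0,0,0,0,0,168],[0,0,0,0.14,0.06,0,168],[0,0,0,0.14,0.06,0,168],[0,0,0,0.14,0.06,0,168],[0,0,0,0.09,0.04,0,168],[0,0,0,0.09,0.04,0,168],[0,0,0,0.09,0.04,0,168],[0,0,0,0.09,0.04,0,168],[0,0,0,0.09,0.04,0,168],[0,0,0,0.09,0.04,0,168],[0,0,0,0.09,0.04,0,168],[0,0,0,0.09,0.04,0,168],[0,0,0,0.09,0.04,0,168],[0,0,0,0.09,0.04,0,168],[0,0,0,0.09,0.04,0,168]]]'

```text
time: 7.85
ee_pos: [0.434, -0.1508, 0.0164]
tcp_rot: [0.389, -0.591, 0.389, 0.591]
contact_force: [-0.3, -0.3, 0.6]
finger_gap: 0.34
```

```bash
python3 look.py 4; python3 - <<'E'
from h import *
t=r.get_obs()['ee_pos'];d=t[:2]-[.5247,-.1117];print(d@[.918,.396],d@[-.396,.918])
E
```

```text
7.95 [ 0.43422064 -0.15079689  0.01647124] [-0.2977632  -0.22401425  0.39727666]
-0.09854242351329733 -6.11156975320542e-05
```

View pics/s4.png

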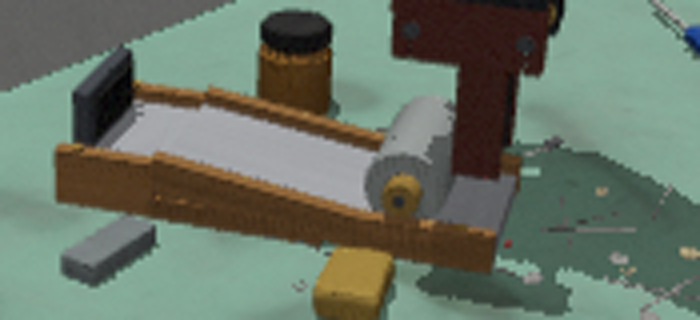

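Emit:
arm_command --series '[[[0,0,0,0.09,0.04,0,168],[0,0,0,0.09,0.04,0,168],[0,0,0,0.09,0.04,0,168],[0,0,0,0.09,0.04,0,168],[0,0,0,0.14,0.06,0,168],[0,0,0,0.14,0.06,0,168],[0,0,0,0.14,0.06,0,168],[0,0,0,0.14,0.06,0,168],[0,0,0,0.14,0.06,0,168],[0,0,0,0.14,0.06,0,168],[0,0,0,0.14,0.06,0,168],[0,0,0,0.14,0.06,0,168],[0,0,0,0.14,0.06,0,168],[0,0,0,0.14,0.06,0,168],[0,0,0,0.14,0.06,0,168],[0,0,0,0.14,0.06,0,168],[0,0,0,0.14,0.06,0,168],[0,0,0,0.14,0.06,0,168],[0,0,0,0.14,0.06,0,168]]]'

```text
time: 9.85
ee_pos: [0.4532, -0.1423, 0.0162]
tcp_rot: [0.388, -0.587, 0.391, 0.593]
contact_force: [-12.4, -4.7, 13.4]
finger_gap: 0.342
```

```bash
cat >> look.py <<'E'
t=o['ee_pos'];d=t[:2]-[.5247,-.1117];print('ramp x,y',d@[.918,.396],d@[-.396,.918])
E
python3 look.py 5
```

```text
9.95 [ 0.45555469 -0.14141161  0.01624047] [-3.84936765 -2.19398583  4.82290013]
ramp x,y -0.07524119748895496 0.00010628386565563497
```

View pics/s5.png

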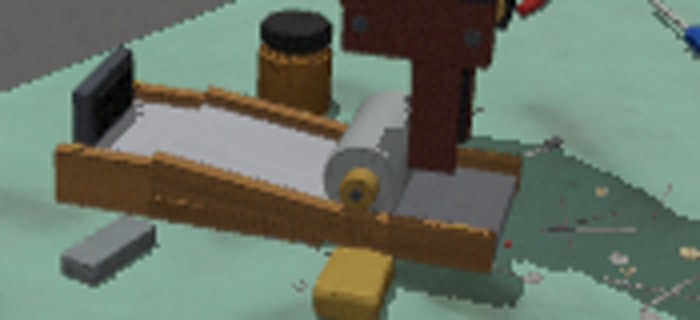

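View pics/t5.png

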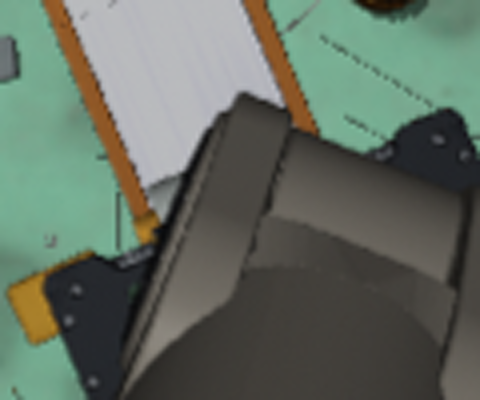

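```bash
python3 - <<'E'
from h import *
O=np.array([.5247,-.1117]);u=np.array([.918,.396]);v=np.array([-u[1],u[0]])
for x,z in [(-.08,.032),(-.076,.032),(-.073,.032),(-.07,.032),(-.055,.032),(-.05,.032),(-.048,.0323),(-.046,.0326),(-.044,.033),(-.042,.0332)]:
    print(x,((proj('scene',[*(O+u*x+v*.048),z])-[200,165])*4).round(1), ((proj('top',[*(O+u*x+v*.048),z])-[220,190])*4).round(1))
F=r.grab_frame('scene')
cv2.imwrite('pics/z5.png',cv2.resize(F[165:245,260:340,::-1],None,fx=7,fy=7,interpolation=cv2.INTER_NEAREST))
print(r.get_obs()['ee_pos'],r.get_obs()['contact_force'],r.get_obs()['joints'])
E
```

```text
-0.08 [422.5 199.8] [166.8 301.4]
-0.076 [414.2 198.4] [163.4 293.1]
-0.073 [407.9 197.4] [160.8 287. ]
-0.07 [401.7 196.4] [158.3 280.8]
-0.055 [370.6 191.5] [145.5 250.1]
-0.05 [360.3 189.8] [141.3 239.9]
-0.048 [356.2 188.6] [139.5 235.8]
-0.046 [352.2 187.4] [137.8 231.7]
-0.044 [348.1 186. ] [136.1 227.7]
-0.042 [344.1 185. ] [134.4 223.6]
[ 0.4564649  -0.1410815   0.01632081] [-4.61973605 -1.51711711  2.96414104] [-0.03788379  0.45259651  0.25184671  2.17272593 -0.21156608  0.5418497
  2.34762373]
```

View pics/z5.png

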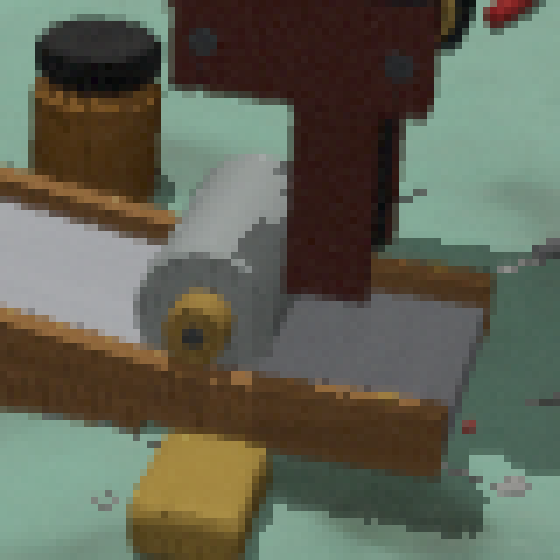

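Emit:
arm_command --series '[[[0,0,0,0,0,0,168],[0,0,0,0,0,0,168],[0,0,0,0.09,0.04,0,168],[0,0,0,0.09,0.04,0,168],[0,0,0,0.09,0.04,0,168],[0,0,0,0.09,0.04,0,168],[0,0,0,0.09,0.04,0,168]]]'

```text
time: 10.7
ee_pos: [0.4625, -0.1384, 0.0164]
tcp_rot: [0.389, -0.59, 0.389, 0.591]
contact_force: [-3.8, -1.8, 3.9]
finger_gap: 0.343
```

Emit:
arm_command --series '[[[0,0,0,0.09,0.04,0,168],[0,0,0,0.09,0.04,0,168],[0,0,0,0.09,0.04,0,168]]]'

```text
time: 11.0
ee_pos: [0.4659, -0.137, 0.0164]
tcp_rot: [0.389, -0.591, 0.389, 0.591]
contact_force: [-4.4, -1.1, 3.0]
finger_gap: 0.339
```

```bash
python3 look.py 6
```

```text
11.1 [ 0.4662648  -0.13685813  0.01647004] [-2.57364793 -0.84308862  3.13171722]
ramp x,y -0.06360612851224026 4.517637777575521e-05
```

View pics/s6.png

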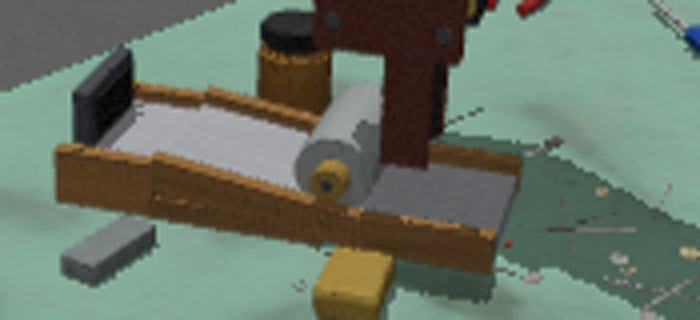

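Emit:
arm_command --series '[[[0,0,0,0.09,0.04,0,168],[0,0,0,0.09,0.04,0,168],[0,0,0,0.09,0.04,0.014,168],[0,0,0,0.09,0.04,0.014,168],[0,0,0,0.09,0.04,0.014,168],[0,0,0,0.09,0.04,0.014,168],[0,0,0,0.09,0.04,0.014,168],[0,0,0,0.09,0.04,0.014,168],[0,0,0,0.09,0.04,0.014,168],[0,0,0,0.09,0.04,0.014,168],[0,0,0,0.09,0.04,0.014,168],[0,0,0,0.09,0.04,0.014,168],[0,0,0,0.09,0.04,0.014,168],[0,0,0,0.09,0.04,0.014,168],[0,0,0,0.09,0.04,0.014,168],[0,0,0,0.09,0.04,0.014,168],[0,0,0,0.09,0.04,0.014,168],[0,0,0,0.09,0.04,0.014,168]]]'

```text
time: 12.9
ee_pos: [0.4821, -0.1298, 0.0187]
tcp_rot: [-0.389, 0.591, -0.389, -0.591]
contact_force: [-3.4, -1.6, 3.8]
finger_gap: 0.34
```

```bash
python3 look.py 7
```

```text
13.0 [ 0.48239362 -0.12972128  0.01873129] [-2.98066857 -1.44226608  2.89395813]
ramp x,y -0.04597368407820517 0.00020978618223731527
```

View pics/s7.png

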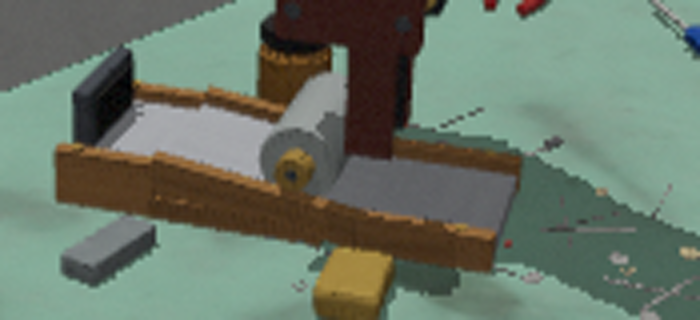

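Emit:
arm_command --series '[[[0,0,0,0.09,0.04,0.014,168],[0,0,0,0.09,0.04,0.014,168],[0,0,0,0.09,0.04,0.014,168],[0,0,0,0.09,0.04,0.014,168],[0,0,0,0.09,0.04,0.014,168],[0,0,0,0.09,0.04,0.014,168],[0,0,0,0.09,0.04,0.014,168],[0,0,0,0.09,0.04,0.014,168],[0,0,0,0.09,0.04,0.014,168],[0,0,0,0.09,0.04,0.014,168],[0,0,0,0.09,0.04,0.014,168],[0,0,0,0.09,0.04,0.014,168],[0,0,0,0.09,0.04,0.014,168],[0,0,0,0.09,0.04,0.014,168],[0,0,0,0.09,0.04,0.014,168],[0,0,0,0.09,0.04,0.014,168],[0,0,0,0.09,0.04,0.014,168],[0,0,0,0.09,0.04,0.014,168],[0,0,0,0.09,0.04,0.014,168],[0,0,0,0.09,0.04,0.014,168]]]'

```text
time: 15.0
ee_pos: [0.5001, -0.1218, 0.0215]
tcp_rot: [0.389, -0.591, 0.389, 0.591]
contact_force: [-5.4, -1.3, 3.9]
finger_gap: 0.34
```

Emit:
arm_command --series '[[[0,0,0,0.09,0.04,0.014,168],[0,0,0,0.09,0.04,0.014,168],[0,0,0,0.09,0.04,0.014,168],[0,0,0,0.09,0.04,0.014,168],[0,0,0,0.09,0.04,0.014,168],[0,0,0,0.09,0.04,0.014,168],[0,0,0,0.09,0.04,0.014,168],[0,0,0,0.09,0.04,0.014,168],[0,0,0,0.09,0.04,0.014,168],[0,0,0,0.09,0.04,0.014,168],[0,0,0,0.09,0.04,0.014,168],[0,0,0,0.09,0.04,0.014,168],[0,0,0,0.09,0.04,0.014,168],[0,0,0,0.09,0.04,0.014,168],[0,0,0,0.09,0.04,0.014,168],[0,0,0,0.09,0.04,0.014,168],[0,0,0,0.09,0.04,0.014,168],[0,0,0,0.09,0.04,0.014,168],[0,0,0,0.09,0.04,0.014,168],[0,0,0,0.09,0.04,0.014,168]]]'

```text
time: 17.0
ee_pos: [0.5181, -0.1138, 0.0243]
tcp_rot: [0.389, -0.591, 0.389, 0.591]
contact_force: [-3.8, -1.9, 3.5]
finger_gap: 0.339
```

```bash
python3 look.py 8 up
```

```text
17.1 [ 0.51839275 -0.11370465  0.02434943] [-4.22595624 -1.55300427  2.30038417]
ramp x,y -0.006583894120497874 0.0006574062918806508
```

View pics/s8.png

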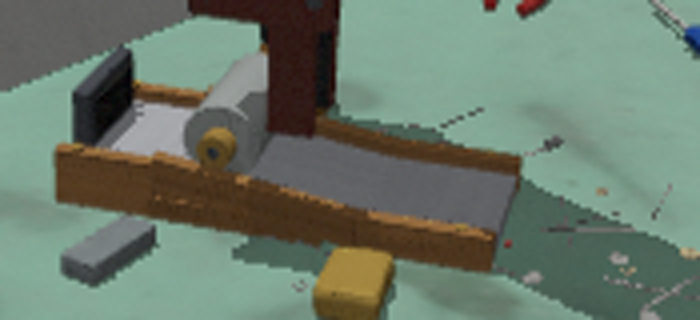

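View pics/t8.png

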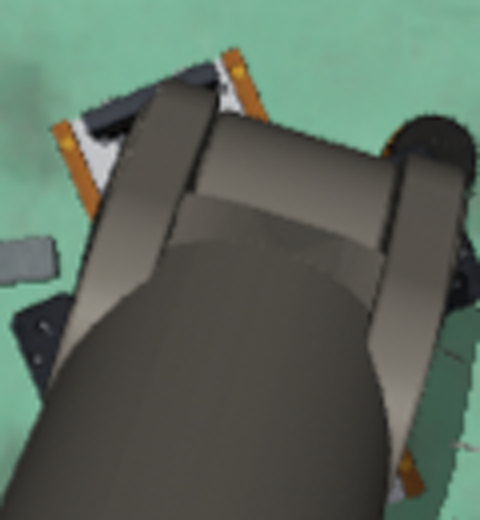

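Emit:
arm_command --series '[[[0,0,0,0.09,0.04,0.014,168],[0,0,0,0.09,0.04,0.014,168],[0,0,0,0.09,0.04,0.014,168],[0,0,0,0.09,0.04,0.014,168],[0,0,0,0.09,0.04,0.014,168],[0,0,0,0.09,0.04,0.014,168],[0,0,0,0.09,0.04,0.014,168],[0,0,0,0.09,0.04,0.014,168],[0,0,0,0.09,0.04,0.014,168],[0,0,0,0.09,0.04,0.014,168],[0,0,0,0.09,0.04,0.014,168],[0,0,0,0.09,0.04,0.014,168],[0,0,0,0.09,0.04,0.014,168],[0,0,0,0.09,0.04,0.014,168],[0,0,0,0.09,0.04,0.014,168],[0,0,0,0.09,0.04,0.014,168],[0,0,0,0.09,0.04,0.014,168],[0,0,0,0.09,0.04,0.014,168],[0,0,0,0.09,0.04,0.014,168],[0,0,0,0.09,0.04,0.014,168]]]'

```text
time: 19.1
ee_pos: [0.5361, -0.1058, 0.0271]
tcp_rot: [0.389, -0.591, 0.389, 0.591]
contact_force: [-4.9, -2.0, 3.9]
finger_gap: 0.343
```

Emit:
arm_command --series '[[[0,0,0,0.09,0.04,0.014,168],[0,0,0,0.09,0.04,0.014,168],[0,0,0,0.09,0.04,0.014,168],[0,0,0,0.09,0.04,0.014,168],[0,0,0,0.09,0.04,0.014,168],[0,0,0,0.09,0.04,0.014,168],[0,0,0,0.09,0.04,0.014,168],[0,0,0,0.09,0.04,0.014,168]]]'

```text
time: 19.9
ee_pos: [0.5433, -0.1027, 0.0282]
tcp_rot: [-0.389, 0.591, -0.389, -0.591]
contact_force: [-5.2, -1.1, 3.2]
finger_gap: 0.345
```

```bash
python3 look.py 9 up
```

```text
20.0 [ 0.54358221 -0.10246731  0.02826334] [-4.45101884 -1.12901996  2.99257306]
ramp x,y 0.020990015146005372 0.0009982514341155483
```

View pics/s9.png

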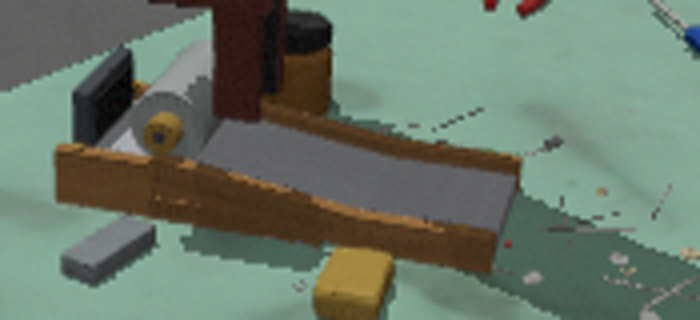

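Emit:
arm_command --series '[[[0,0,0,0.07,0.03,0.01,168],[0,0,0,0.07,0.03,0.01,168],[0,0,0,0.07,0.03,0.01,168],[0,0,0,0.07,0.03,0.01,168],[0,0,0,0.07,0.03,0.01,168]]]'

```text
time: 20.5
ee_pos: [0.5477, -0.1008, 0.0288]
tcp_rot: [-0.389, 0.591, -0.388, -0.59]
contact_force: [-0.2, -0.9, 0.9]
finger_gap: 0.339
```

Emit:
arm_command --series '[[[0,0,0,0.07,0.03,0,168],[0,0,0,0.07,0.03,0,168]]]'

```text
time: 20.7
ee_pos: [0.5492, -0.1, 0.0288]
tcp_rot: [-0.389, 0.591, -0.388, -0.59]
contact_force: [-0.4, 0.3, -0.5]
finger_gap: 0.343
```

Emit:
arm_command --series '[[[0,0,0,0.07,0.03,0,168],[0,0,0,0.07,0.03,0,168]]]'

```text
time: 20.9
ee_pos: [0.55, -0.0997, 0.0288]
tcp_rot: [-0.389, 0.591, -0.389, -0.591]
contact_force: [-0.2, 0.3, 0.3]
finger_gap: 0.34
```

```bash
python3 look.py 10 up
```

```text
21.0 [ 0.54982565 -0.09980756  0.02872885] [ 0.26664723 -0.78411784 -0.07197858]
ramp x,y 0.027774751570944715 0.0009674983763713384
```

View pics/s10.png

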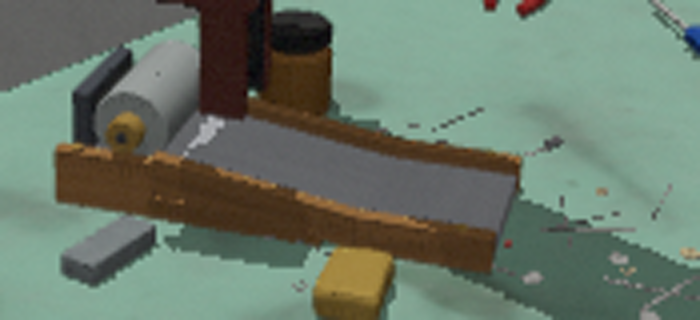

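Emit:
arm_command --series '[[[0,0,0,-0.46,-0.2,0.1,168],[0,0,0,-0.92,-0.4,0.3,168],[0,0,0,-0.92,-0.4,1,168],[0,0,0,0,0,2,168],[0,0,0,0,0,3,168],[0,0,0,0,0,4,168],[0,0,0,0,0,4,168],[0,0,0,-1,4,2,168],[0,0,0,-1,4,0,168],[0,0,0,-1,4,0,168],[0,0,0,0,4.5,0,168],[0,0,0,0,4.5,0,168],[0,0,0,0,4.5,0,168],[0,0,0,0,4.5,0,168],[0,0,0,0,3,0,168],[0,0,0,0,0,0,168],[0,0,0,0,0,0,168]]]'

```text
time: 22.7
ee_pos: [0.4961, 0.2192, 0.193]
tcp_rot: [-0.388, 0.591, -0.389, -0.591]
contact_force: [0.5, -0.5, -0.1]
finger_gap: 0.34
```

```bash
python3 look.py 11 up; python3 - <<'E'
from h import *
O=np.array([.5247,-.1117]);u=np.array([.918,.396]);v=np.array([-u[1],u[0]])
for s in(1,-1): print(((proj('scene',[*(O+u*.069+v*.048*s),.043])-[200,165])*4).round(1), ((proj('top',[*(O+u*.069+v*.048*s),.043])-[210,140])*4).round(1))
for q,z in [('roll_center',.05),('amber_jar',.054),('wax_bar',.018),('grey_block',.012)]:
    t=r.trace(q,'top')
    if t:
        c=cv2.minAreaRect(np.argwhere(t[0]['pixels'])[:,::-1].astype(np.float32))[0]; P=onz('top',*c,z); d=P[:2]-O; print(q,t[0]['score'],P[:2],d@u,d@v)
E
```

```text
22.8 [0.49653871 0.21781167 0.19299925] [ 0.46211352 -0.52436051  1.07875668]
ramp x,y 0.10463456166908645 0.3136435822580251
[125.8 132.4] [ 79.6 196.6]
[188.9  61.3] [275.3 115. ]
roll_center 0.93 [ 0.58727649 -0.08283009] 0.06887770800485248 0.0017222884205735942
amber_jar 0.59 [ 0.58609071 -0.19451592] 0.023561571368517466 -0.10033573881023948
grey_block 0.61 [ 0.54069093 -0.00153407] 0.05830538213332634 0.0947999200238034
```

View pics/s11.png

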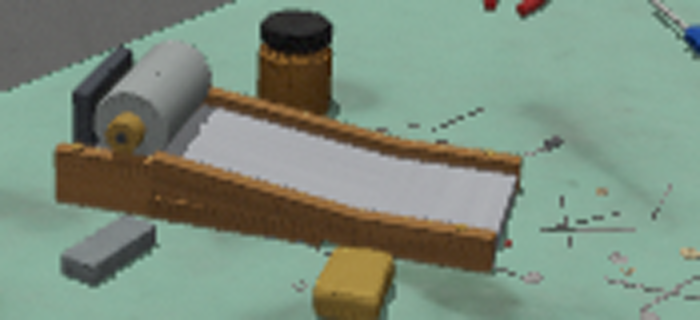

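View pics/t11.png

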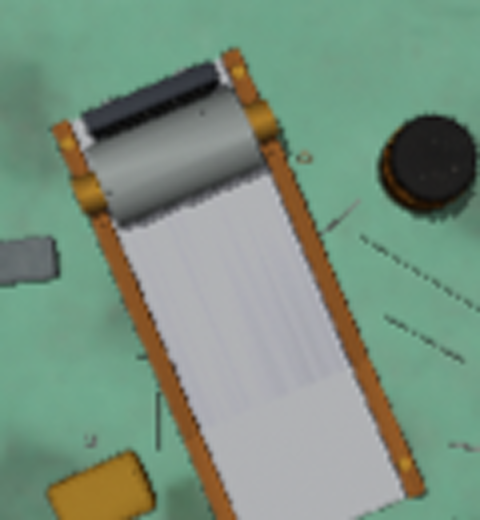

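The roll is in its seat against the stop at ramp x ≈ 69 mm. Its near journal is at pixel (125,132) in the scene crop, where I predicted it, and the jar, wax bar and block look unmoved.

```bash
python3 -c "
from h import *
print(r.hand_in())"
```

```text
the job is handed in; nothing more can be done
None
```

The roll is in its seat against the stop. I pushed it up the ramp from behind with the fingertips at about 10–15 mm/s, and it dropped in over the step. I then backed the fingers off, lifted them clear and handed the job in at about 23 s.

**Last checks**
- **Roll:** the top camera puts its centre at ramp x = 68.9 mm (the seat is at 69). The near journal is within 1 mm of its predicted spot in the scene picture, and the roll stayed put after the fingers left.
- **Bystanders:** the jar and grey block are within about 2 mm of where they started. The network did not find the wax bar in the last picture, but by eye it sits in its original place.

**What disagreed or went less smoothly**
- **Push force:** it was about 4–5 N on the slope. There was one short peak of about 13 N forward and 13 N up on the tool as the roll met the foot of the slope, and the force settled at once.
- **Finger height:** in the scene picture the fingertips looked about 20 mm higher than the reported tool position. I never found out why, so I chose a pushing height that works either way.
- **Ramp height:** my ramp fit came out about 3 mm low, close to the 2 mm stated for the camera calibration.

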